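# Feed a plaster bat through the brushing machine's hood with the push stick

### The arm

A 7-joint arm with a two-finger parallel gripper is mounted at the origin on the work surface. World frame = base frame: x ahead of the robot, y to its left, z up, the work surface at z = 0. Lengths are in m, angles in rad, forces in N, time in s.
With the tool pointing down it reaches from about 0.4 to 0.925 m from the base axis. Payload 5.6 kg.
Tool frame: the origin (TCP) lies at the very end of the fingers, on their centre line; the grasp point (between the pads) lies 19 mm behind it; z points along the fingers, y is the direction in which the jaws open and shut (so a half turn about z gives the same grasp; the last joint's range is limited). The gripper opens to 85 mm and grips with 20 to 120 N. Pads are 22 mm wide; open, the fingers measure 114 mm over their backs; the gripper's body (76 mm by 85 mm) begins 54 mm behind the grasp point. The pads swing forward as they close: fully open they stand 13 mm farther back than shut.
Start: joints at [-1.381, 0.468, -0.012, 1.603, 0.006, 1.071, -0.056], TCP at [0.15, 0.632, 0.197] pointing down, gripper open.
Joint ranges: [-2.53, 2.53], [-0.31, 2.02], [-1.57, 1.55], [0.28, 2.44], [-1.29, 4.43], [0.15, 1.84], [-2.92, 2.92]. Speed limits (rad/s): [2.57, 2.57, 3.14, 3.14, 3.14, 3.14, 3.14].

### API

Orientations are given as a rotation vector (axis times angle).
In Python, from rig import sensors, cams, manip, spotter gives the robot as it stands.
- The arm moves only by the tool servo_tool, never from a script. Its argument "steps" is a list of rows, each a list of 3 entries, a list of its own where there are three numbers: the shift along the world's x, y, z in cm, then the turn, a rotation vector about the world's x, y, z in rad, then the gripper command: -1 is shut, 1 is fully open, values between are in proportion. A call has 1 to 10 rows; each row shifts and turns the commanded pose from where the row before left it; what a row does not reach is not made up. A row lasts 1/8 s, in which the tool goes at most 62.5 mm and 10.7 degrees, less where a joint would pass 70% of its speed; a pose out of reach is approached as far as the arm can. A call with a gripper value outside its range is refused whole. The fingers move at their own pace and stop on an object; "newtons" is the grip in N (left out, the last holds). Time passes only in rows, so rows that do not move let the fingers close. It gives the time, the measured TCP pose, the force and the opening at its end, in the units of the state.
- sensors.read_state(): the state, without advancing time (a new reading comes with each control period).
- cams.snapshot(name): name is "side" or "top" or "wrist"; returns a dict with "img" (384x512x3 uint8, red, green, blue), "K" (3x3 intrinsics, pixels), "dist" ([k1, k2, p1, p2, k3] as OpenCV has them; the pictures are not rectified), "rvec" (rotation vector, rad) and "tvec" (3), from world to camera coordinates, as OpenCV has them; the wrist camera has in their place "T_tool_cam" (4x4, takes a point from camera to tool coordinates, whose origin is the TCP and whose axes are the flange's). Camera axes: x right, y down, z forward; pixel columns grow to the right and rows downward; lengths in m; the calibration is good to about 2 mm. A picture is of the moment at which its call begins: read the wrist's pose just before it. There is no depth.
- manip.sign_off(): hands the job in, once; it reports no verdict.
Trained networks look in the newest picture that a camera, given by its name, has taken for a name from the list of things; names that differ only in an ending like _2 or _b are one class to them, and where a whole thing is asked for, a point or a joint stands for the part that bears it (a point fixed in the world has none). Each returns a list of dicts, best first, with "conf" (0 to 1); they miss things now and then, are a little off and sometimes report something else, mostly with a low value. They report only what shows in the picture. A call takes as long as a camera call. They do not tell look-alikes from the thing itself.
- spotter.boxes_of(query, camera): "xyz" ([x, y, z] in m, in world coordinates, good to about 4 mm: the middle of the surface that is visible of it).
- spotter.place_of(query, camera): "xyz" ([x, y, z] in m, in world coordinates, good to about 4 mm: a listed point, or the origin of a listed thing).
The state is a dict: "time_s": time; "joint_pos": joint angles; "qvel": joint speeds; "tau": joint torques, N m; "eef_pos": TCP position; "eef_rot": TCP orientation; "contact_force": force on the tool from outside, world axes, zero at the start; "moment": the same for the moment, N m; "gripper_width": finger opening in m.
Only numpy, scipy, OpenCV 4.12 (cv2) and the standard library are available. Lean on these libraries where they do the work, as an engineer would, in place of code of your own. Each camera call takes 0.05 s, during which the arm holds its last target.

### The job

Feed the plaster bat through the low hood of the bench brushing machine: put the nose of the wooden push stick behind the bat and push it all the way with the stick, until the bat lies fully clear of the hood on the outfeed side, still flat on the machine's bed. Then draw the stick back out and lay it down flat on its sole on the bench top, grip upwards. Do not touch the bat with the gripper or arm, and leave the wooden beater, the plaster mould and the clay pot where they are.

Things in the scene. Friction and masses are not known exactly. Their poses are not given: they have to be found in the camera images.
- machine: Bench brushing machine, fixed. Origin: centre of its underside, on the bench top, below the hood's middle; x along the feed (infeed -x, outfeed +x), z up. Steel bed 480 (x) by 140 mm, top 30 mm above the bench; side fences 14 mm above the bed leave a channel 104 mm wide. A 12 mm high lip ends the outfeed at x = 228 mm. A dark motor, 85 mm high, sticks out at the hood's -y side to y = -160 mm.
- hood_opening (a point): Centre of the bed's top under the grey hood (30 mm above the machine's origin, same axes). The hood crosses the bed from x = -30 to +30 mm; the opening under it is 38 mm high and 104 mm wide (y); the hood's top is 75 mm above the bed.
- bat: Plaster bat, a loose off-white slab 100 (x) by 90 (y) by 24 mm thick, about 0.3 kg, lying on the bed in the channel on the infeed side of the hood, its x nearly along the machine's x. Origin: centre of its underside.
- push_stick: Push stick of pale wood, loose, 0.2 kg, lying on the bench: flat sole 40 mm wide, 18 mm thick, with an upright grip block 60 (x) by 20 mm (y), 18 to 72 mm above the underside; the flat beater has none. Origin: on the underside, under the grip's centre; x points to the nose, z up. The sole runs from x = -60 (tail) to +170 mm (nose).
- stick_nose (a point): Centre of the push stick's flat nose face, 170 mm ahead of the grip centre, 9 mm above the underside.
- beater: Bystander: flat wooden clay beater without upright grip, lying on the bench: blade 150 by 55 mm, handle 24 mm wide, all 16 mm thick. Origin: on the underside; x points to the blade; it runs from x = -55 (handle end) to +180 mm.
- mould: Bystander: open plaster mould, 90 by 100 mm, 45 mm high. Origin: centre of its underside.
- pot: Bystander: round clay pot, 90 mm across, 80 mm high. Origin: centre of its underside.
Not all that is in view belongs to the job. What is shaped like the bat but turquoise is not meant. There is more than one size of the push_stick; the job needs the larger.

How it is judged:
By the outcome, as a careful person would: the job done as asked, in the order asked, and still so for the second after the job is handed in, with the robot touching nothing.
It also fails if it takes over 50 s, if anything falls off the work surface, if the arm or the gripper's body presses on something with over 40 N, if the wrist force passes 120 N, or if a joint passes its speed limit or range.

## Working session

There is one attempt and no reset: what is moved stays moved. The work goes in short steps, Python scripts to look and compute and a tool call to move; the robot and the scene stay as the last step left them, time stands still between calls to the robot, and variables do not carry over. Pictures are saved under pics/ and viewed, and the job is handed in when it is done.

Besides the shell and the picture viewer there is one more tool, called after "Emit:" by a JSON object that holds its "method" and its "body". servo_tool: Moves the arm, as the interface text tells. Its arguments: {"type":"object","properties":{"steps":{"type":"array","items":{"type":"array"}},"newtons":{"type":"number"}},"required":["steps"]}

```bash
mkdir -p pics; ls; python3 - <<'E'
from rig import sensors,cams,manip,spotter
import cv2
print(sensors.read_state())
for c in ["top","side"]:
    s=cams.snapshot(c); cv2.imwrite(f"pics/{c}0.png",s["img"][:,:,::-1])
    print(c,s["K"],s["dist"],s["rvec"],s["tvec"])
    for q in ["machine","hood_opening","bat","push_stick","stick_nose","beater","mould","pot"]:
        for f in (spotter.place_of,):
            print(c,q,[( [round(float(v),3) for v in d["xyz"]],round(d["conf"],2)) for d in f(q,c)])
E
```

```text
pics
{'time_s': 0.0, 'joint_pos': array([-1.3809631 ,  0.46839198, -0.01161359,  1.60365299,  0.00597298,
        1.0713978 , -0.05629661]), 'qvel': array([ 0.00018623, -0.00043397, -0.00053372, -0.0004046 , -0.00020898,
       -0.00042554,  0.00013507]), 'tau': array([ 1.11503398e-04, -5.32373500e+01,  2.17839639e-02, -2.51307482e+01,
        1.14960273e-02,  7.60079274e-03, -1.49053182e-05]), 'eef_pos': array([0.14988798, 0.63182701, 0.19561662]), 'eef_rot': array([-3.64994150e-01, -3.12020209e+00,  2.84596213e-03]), 'contact_force': array([0.26638432, 0.60491679, 0.36188946]), 'moment': array([-0.00181162, -0.00184264,  0.00074343]), 'gripper_width': 0.08540338246945663}
top [[353.74039393   0.         254.08866951]
 [  0.         353.74039393 194.35638863]
 [  0.           0.           1.        ]] [0.01051742 0.         0.         0.         0.        ] [ 2.12365938 -2.13350517  0.17688957] [0.01006202 0.53847832 1.05049138]
top machine [([0.515, 0.091, 0.001], 0.76), ([0.513, 0.517, 0.001], 0.26)]
top hood_opening [([0.517, 0.092, 0.031], 0.8)]
top bat [([0.323, -0.158, 0.0], 0
[... 507 characters left out ...]
367.96565661 196.74253409]
 [  0.           0.           1.        ]] [-0.12010712  0.          0.          0.          0.        ] [ 0.07304916 -2.86682453  1.2741888 ] [0.52957358 0.0587273  1.20823278]
side machine [([0.518, 0.094, -0.003], 0.58)]
side hood_opening [([0.513, 0.088, 0.031], 0.7)]
side bat [([0.522, -0.059, 0.032], 0.97), ([0.306, 0.143, -0.004], 0.94), ([0.323, -0.157, 0.001], 0.61)]
side push_stick [([0.539, -0.542, -0.001], 0.81), ([0.514, -0.418, -0.001], 0.69)]
side stick_nose [([0.685, -0.406, 0.006], 0.92), ([0.449, -0.639, 0.008], 0.49)]
side beater [([0.479, -0.277, 0.001], 0.6)]
side mould [([0.776, -0.089, -0.004], 0.82)]
side pot [([0.511, 0.522, -0.004], 0.56)]
```

View pics/top0.png

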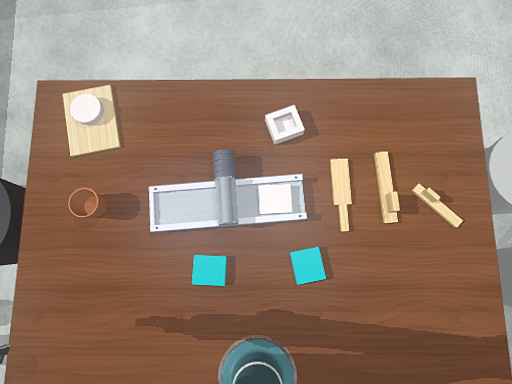

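View pics/side0.png

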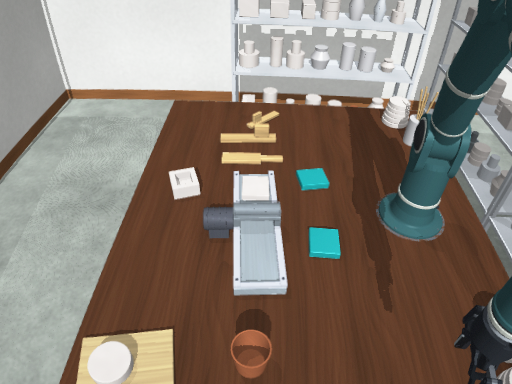

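Candidates in the top picture: bat-like slabs are the off-white one on the bed at (275,199) and turquoise ones at (209,270) and (308,265), so the off-white one is meant. The wooden things are the flat beater at (341,195), a large stick with grip at (387,188), and a small stick with grip at (437,205). The large stick is meant: its origin-nose distance is 172 mm, against 129 mm for the other. I'll rectify an enlarged crop to confirm and measure.

```bash
cat > h.py <<'E'
import numpy as np,cv2
def ortho(s,z,x0,x1,y0,y1,mm):
    # rows: x decreasing downward, cols: y decreasing rightward
    xs=np.arange(x1,x0,-mm/1000); ys=np.arange(y1,y0,-mm/1000)
    X,Y=np.meshgrid(xs,ys,indexing='ij')
    P=np.stack([X,Y,np.full_like(X,z)],-1).reshape(-1,3)
    p,_=cv2.projectPoints(P,s["rvec"],s["tvec"],s["K"],s["dist"])
    m=p.reshape(X.shape+(2,)).astype(np.float32)
    return cv2.remap(s["img"],m[...,0],m[...,1],cv2.INTER_CUBIC)[:,:,::-1].copy()
def grid(im,x1,y1,mm,step=0.05):
    h,w=im.shape[:2]
    for k in range(-40,41):
        v=k*step
        r=int((x1-v)*1000/mm); c=int((y1-v)*1000/mm)
        if 0<=r<h: cv2.line(im,(0,r),(8,r),(0,0,255),1); cv2.putText(im,f"{v:.2f}",(10,r+4),0,.35,(0,0,255),1)
        if 0<=c<w: cv2.line(im,(c,0),(c,8),(0,255,0),1); cv2.putText(im,f"{v:.2f}",(c-12,20),0,.35,(0,255,0),1)
    return im
E
python3 - <<'E'
from rig import cams
from h import *
s=cams.snapshot("top")
cv2.imwrite("pics/o1.png",grid(ortho(s,0.03,0.4,0.62,-0.2,0.38,.8),.62,.38,.8))
cv2.imwrite("pics/o2.png",grid(ortho(s,0.018,0.4,0.72,-0.68,-0.22,.6),.72,-.22,.6))
E
```

```text
(no output)
```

View pics/o1.png

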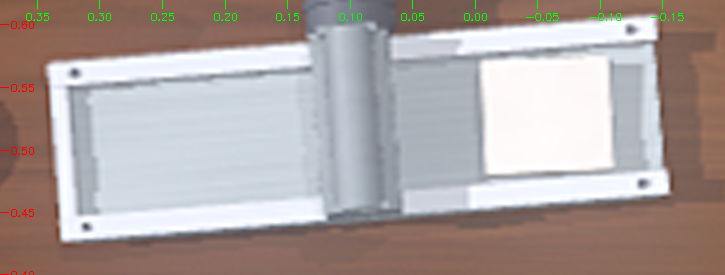

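View pics/o2.png

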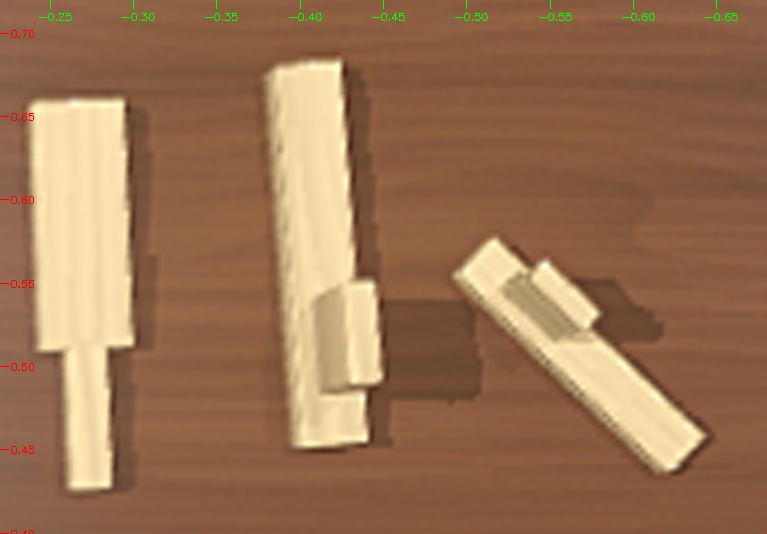

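The crops confirm it: the large stick lies at top (387,188), origin about (0.513,-0.415), yaw 3.5°, 229 mm long. The machine's feed runs along +y, at a yaw of about 94.5°. Moving above the grip.

Emit:
{"method": "servo_tool", "body": {"steps": [[[3.33,-4.02,0],[0,0,-0.1186],1],[[3.33,-4.02,0],[0,0,-0.1186],1],[[3.33,-4.02,0],[0,0,-0.1186],1],[[3.33,-4.02,0],[0,0,-0.1186],1],[[3.33,-4.02,0],[0,0,-0.1186],1],[[3.33,-4.02,0],[0,0,-0.1186],1],[[3.33,-4.02,0],[0,0,-0.1186],1],[[3.33,-4.02,0],[0,0,-0.1186],1],[[3.33,-4.02,0],[0,0,-0.1186],1],[[3.33,-4.02,0],[0,0,-0.1186],1]]}}

```text
time_s: 2.2
eef_pos: [0.484, 0.2293, 0.1969]
eef_rot: [2.051, 2.38, 0.001]
contact_force: [-0.3, 0.5, -0.3]
gripper_width: 0.0853
```

Emit:
{"method": "servo_tool", "body": {"steps": [[[3.33,-4.02,0],[0,0,-0.1186],1],[[3.33,-4.02,0],[0,0,-0.1186],1],[[-0.31,-4.71,0],[0,0,-0.1186],1],[[-0.31,-4.71,0],[0,0,-0.1186],1],[[-0.31,-4.71,0],[0,0,-0.1186],1],[[-0.31,-4.71,0],[0,0,-0.1186],1],[[-0.31,-4.71,0],[0,0,-0.1186],1],[[-0.31,-4.71,0],[0,0,-0.1186],1],[[-0.31,-4.71,0],[0,0,-0.1186],1],[[-0.31,-4.71,0],[0,0,-0.1186],1]]}}

```text
time_s: 3.45
eef_pos: [0.5248, -0.228, 0.1968]
eef_rot: [3.031, 0.828, 0.001]
contact_force: [0.9, -0.2, 0.3]
gripper_width: 0.0854
```

Emit:
{"method": "servo_tool", "body": {"steps": [[[-0.31,-4.71,0],[0,0,-0.1186],1],[[-0.31,-4.71,0],[0,0,-0.1186],1],[[-0.31,-4.71,0],[0,0,-0.1186],1],[[-0.31,-4.71,0],[0,0,-0.1186],1],[[0,0,0],[0,0,0],1],[[0,0,0],[0,0,0],1]]}}

```text
time_s: 4.2
eef_pos: [0.5126, -0.4143, 0.1962]
eef_rot: [-3.139, -0.1, 0.0]
contact_force: [-0.7, 0.4, 0.3]
gripper_width: 0.0853
```

```bash
python3 - <<'E'
from rig import sensors,cams,spotter
from h import *
from scipy.spatial.transform import Rotation as R
st=sensors.read_state(); s=cams.snapshot("wrist")
cv2.imwrite("pics/w1.png",s["img"][:,:,::-1])
print(st["time_s"],st["eef_pos"],st["joint_pos"].round(2)); M=R.from_rotvec(st["eef_rot"]).as_matrix(); print(M.round(3))
print(np.array(s["T_tool_cam"]).round(3))
for q in ["push_stick","stick_nose"]: print([(np.round(d["xyz"],4),d["conf"]) for d in spotter.place_of(q,"wrist")])
T=np.eye(4);T[:3,:3]=M;T[:3,3]=st["eef_pos"]; W=np.linalg.inv(T@np.array(s["T_tool_cam"]))
# ortho with wrist
s["rvec"]=cv2.Rodrigues(W[:3,:3])[0]; s["tvec"]=W[:3,3]
cv2.imwrite("pics/w1o.png",grid(ortho(s,0.072,0.42,0.72,-0.55,-0.28,.5),.72,-.28,.5,.02))
E
```

```text
4.2 [ 0.51262375 -0.41433934  0.19619646] [ 0.04  0.61  0.88  1.62 -0.5   1.16 -0.47]
[[ 0.998  0.063 -0.   ]
 [ 0.063 -0.998  0.001]
 [-0.    -0.001 -1.   ]]
[[-0.001 -0.962 -0.274  0.069]
 [ 1.    -0.001 -0.    -0.   ]
 [-0.    -0.274  0.962 -0.178]
 [ 0.     0.     0.     1.   ]]
[(array([ 0.5137, -0.4219, -0.0007]), 0.71), (array([ 0.5394, -0.5407,  0.0013]), 0.61)]
[(array([ 0.6794, -0.41  ,  0.0083]), 0.8), (array([ 0.4477, -0.6337,  0.0047]), 0.62)]
```

View pics/w1.png

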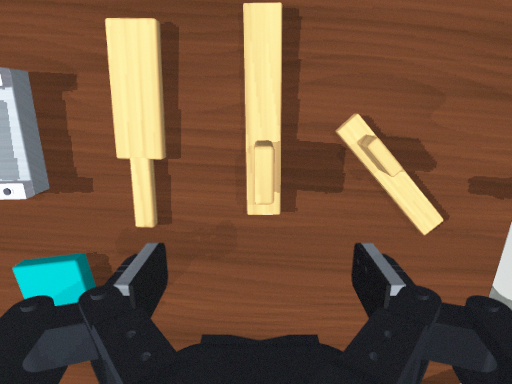

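View pics/w1o.png

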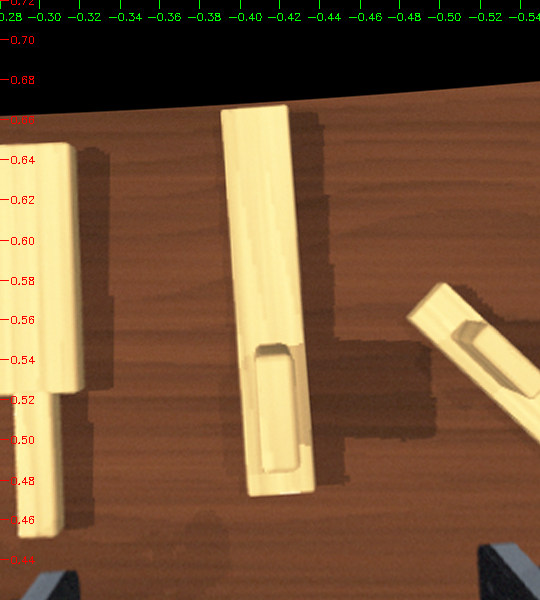

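The wrist view shows the grip block at (263,172); its centre is about (0.514,-0.4185), 4 mm from the tool axis, with the neighbours clear of the fingers. Correcting and descending.

Emit:
{"method": "servo_tool", "body": {"steps": [[[0.1,-0.4,-2.5],[0,0,0],1],[[0,0,-4],[0,0,0],1],[[0,0,-4],[0,0,0],1],[[0,0,-3.5],[0,0,0],1],[[0,0,-2.5],[0,0,0],1],[[0,0,0],[0,0,0],1],[[0,0,0],[0,0,0],1]]}}

```text
time_s: 5.22
eef_pos: [0.5139, -0.4199, 0.0326]
eef_rot: [3.139, 0.098, 0.002]
contact_force: [-0.9, -1.0, 0.3]
gripper_width: 0.0851
```

Emit:
{"method": "servo_tool", "body": {"steps": [[[0,0,0],[0,0,0],-1],[[0,0,0],[0,0,0],-1],[[0,0,0],[0,0,0],-1],[[0,0,0],[0,0,0],-1],[[0,0,0],[0,0,0],-1],[[0,0,0],[0,0,0],-1],[[0,0,0],[0,0,0],-1],[[0,0,0],[0,0,0],-1]], "newtons": 70}}

```text
time_s: 6.22
eef_pos: [0.5137, -0.4191, 0.0322]
eef_rot: [-3.14, -0.098, -0.001]
contact_force: [-1.3, 1.3, 5.8]
gripper_width: 0.0174
```

Emit:
{"method": "servo_tool", "body": {"steps": [[[0,0,1],[0,0,0],-1],[[0,0,2.5],[0,0,0],-1],[[0,0,3],[0,0,0],-1],[[0,0,3],[0,0,0],-1],[[0,0,1.5],[0,0,0],-1],[[0,0,0],[0,0,0],-1],[[0,0,0],[0,0,0],-1]]}}

```text
time_s: 7.1
eef_pos: [0.513, -0.4184, 0.1406]
eef_rot: [-3.139, -0.098, 0.002]
contact_force: [-0.1, -0.0, -2.0]
gripper_width: 0.0177
```

```bash
cat >> h.py <<'E'
from scipy.spatial.transform import Rotation as R
def wristpose(s,st):
    T=np.eye(4);T[:3,:3]=R.from_rotvec(st["eef_rot"]).as_matrix();T[:3,3]=st["eef_pos"]
    W=np.linalg.inv(T@np.array(s["T_tool_cam"])); s["rvec"]=cv2.Rodrigues(W[:3,:3])[0]; s["tvec"]=W[:3,3]; return s
def look(n):
    from rig import sensors,cams
    st=sensors.read_state()
    t=cams.snapshot("wrist"); wristpose(t,st)
    a=cams.snapshot("side")
    cv2.imwrite(f"pics/{n}.png",np.hstack([cv2.resize(t["img"],(400,300)),cv2.resize(a["img"],(400,300))])[:,:,::-1])
    print(st["time_s"],st["eef_pos"].round(4),st["joint_pos"].round(2),st["contact_force"].round(1),st["gripper_width"])
    print("tool y",R.from_rotvec(st["eef_rot"]).as_matrix()[:,1].round(3))
    return st,t,a
E
python3 - <<'E'
from h import *
from rig import spotter
look("l1")
for c in ("side","wrist"):
  for q in ["push_stick","stick_nose"]: print(c,q,[(np.round(d["xyz"],4),d["conf"]) for d in spotter.place_of(q,c)])
E
```

```text
7.1 [ 0.513  -0.4184  0.1406] [ 0.07  0.67  0.84  1.66 -0.56  1.07 -0.43] [-0.1 -0.  -2. ] 0.017664590508909027
tool y [ 0.062 -0.998 -0.001]
side push_stick [(array([ 0.5126, -0.4197,  0.1025]), 0.83), (array([ 0.7739, -0.0901,  0.0022]), 0.72), (array([ 4.764e-01, -2.760e-01,  3.000e-04]), 0.58), (array([ 0.5413, -0.5427, -0.0014]), 0.45)]
side stick_nose [(array([ 0.6826, -0.4024,  0.1144]), 0.92), (array([ 0.4448, -0.64  ,  0.0135]), 0.7)]
wrist push_stick [(array([ 5.404e-01, -5.429e-01,  2.000e-04]), 0.75), (array([ 0.5156, -0.4194,  0.1073]), 0.57)]
wrist stick_nose [(array([ 0.4453, -0.6343,  0.0059]), 0.58)]
```

View pics/l1.png

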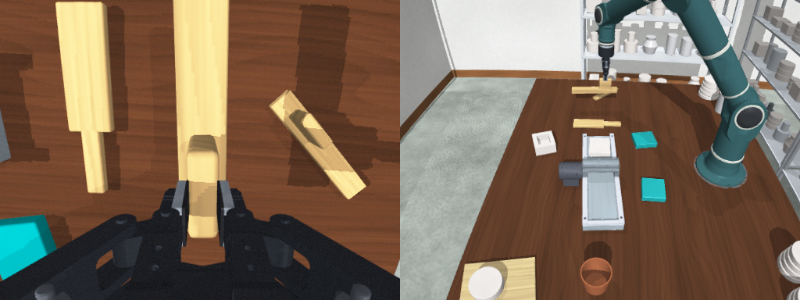

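Firmly held and level: the wrist view shows the grip centred between the pads at (203,190), and the side network puts the nose at z≈0.114. Turning the nose to the feed direction behind the infeed.

Emit:
{"method": "servo_tool", "body": {"steps": [[[0.26,1,0],[0,0,0.1322],-1],[[0.26,1,0],[0,0,0.1322],-1],[[0.26,1,0],[0,0,0.1322],-1],[[0.26,1,0],[0,0,0.1322],-1],[[0.26,1,0],[0,0,0.1322],-1],[[0.26,1,0],[0,0,0.1322],-1],[[0.26,1,0],[0,0,0.1322],-1],[[0.26,1,0],[0,0,0.1322],-1],[[0.26,1,0],[0,0,0.1322],-1],[[0.26,1,0],[0,0,0.1322],-1]]}}

```text
time_s: 8.65
eef_pos: [0.5393, -0.319, 0.1414]
eef_rot: [-2.415, -2.01, 0.001]
contact_force: [-0.0, 0.9, -1.7]
gripper_width: 0.0171
```

Emit:
{"method": "servo_tool", "body": {"steps": [[[0.26,1,0],[0,0,0.1322],-1],[[0.26,1,0],[0,0,0.1322],-1],[[0,0,-2],[0,0,0],-1],[[0,0,-1],[0,0,0],-1],[[0,0,0],[0,0,0],-1]]}}

```text
time_s: 9.28
eef_pos: [0.5432, -0.2994, 0.1097]
eef_rot: [-2.134, -2.302, 0.003]
contact_force: [-0.2, 0.2, -1.3]
gripper_width: 0.0174
```

```bash
python3 - <<'E'
from h import *
from rig import spotter,cams
st,t,a=look("l2")
s=cams.snapshot("top")
for c in ("side","top","wrist"):
  for q in ["push_stick","stick_nose","bat","hood_opening"]: print(c,q,[(np.round(d["xyz"],4),round(d["conf"],2)) for d in spotter.place_of(q,c)][:3])
cv2.imwrite("pics/o3.png",grid(ortho(t,0.044,.42,.64,-.3,.1,.5),.64,.1,.5,.02))
cv2.imwrite("pics/o4.png",grid(ortho(s,0.09,.42,.64,-.3,.1,.5),.64,.1,.5,.02))
E
```

```text
9.275 [ 0.5432 -0.2994  0.1097] [ 0.11  0.54  0.45  1.77 -0.29  0.9   0.77] [-0.2  0.2 -1.3] 0.017363134787811044
tool y [ 0.997  0.076 -0.003]
side push_stick [(array([ 0.5462, -0.2999,  0.0775]), 0.7), (array([ 0.5407, -0.5439, -0.0016]), 0.47)]
side stick_nose [(array([ 0.5335, -0.128 ,  0.0843]), 0.65), (array([ 0.4475, -0.6401,  0.0097]), 0.51)]
side bat [(array([ 0.3071,  0.1468, -0.0034]), 0.92), (array([ 0.519 , -0.0562,  0.0331]), 0.82), (array([ 0.3164, -0.1563, -0.0018]), 0.81)]
side hood_opening [(array([0.5165, 0.0898, 0.0328]), 0.59)]
top push_stick [(array([ 0.5347, -0.5438,  0.0041]), 0.97), (array([ 0.5425, -0.301 ,  0.0792]), 0.73)]
top stick_nose [(array([ 0.5287, -0.1318,  0.0931]), 0.77), (array([ 0.4441, -0.6391,  0.0041]), 0.69)]
top bat [(array([0.3097, 0.1458, 0.0011]), 0.92), (array([ 0.321 , -0.1564,  0.0038]), 0.69), (array([ 0.5241, -0.059 ,  0.0318]), 0.68)]
top hood_opening [(array([0.5168, 0.0916, 0.0286]), 0.8)]
wrist push_stick [(array([ 0.5451, -0.301 ,  0.0767]), 0.76)]
wrist stick_nose []
wrist bat []
wrist hood_opening []
```

View pics/l2.png

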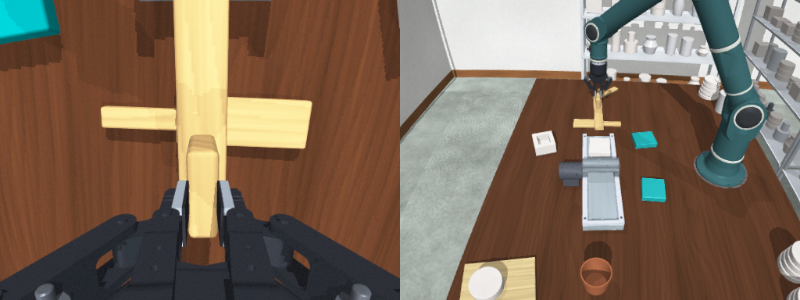

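View pics/o3.png

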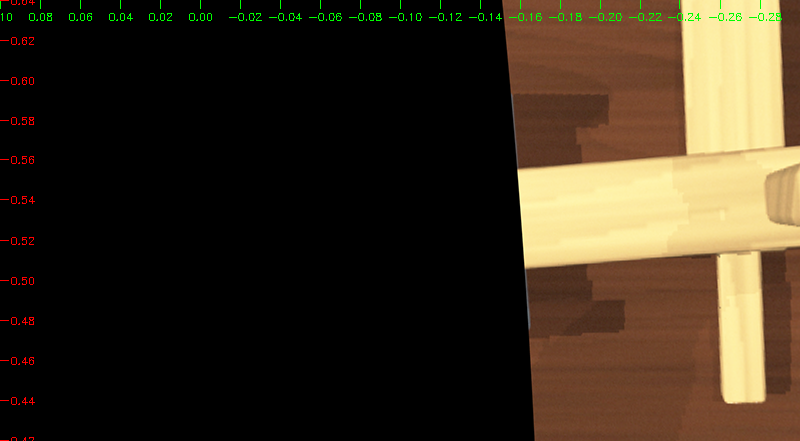

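View pics/o4.png

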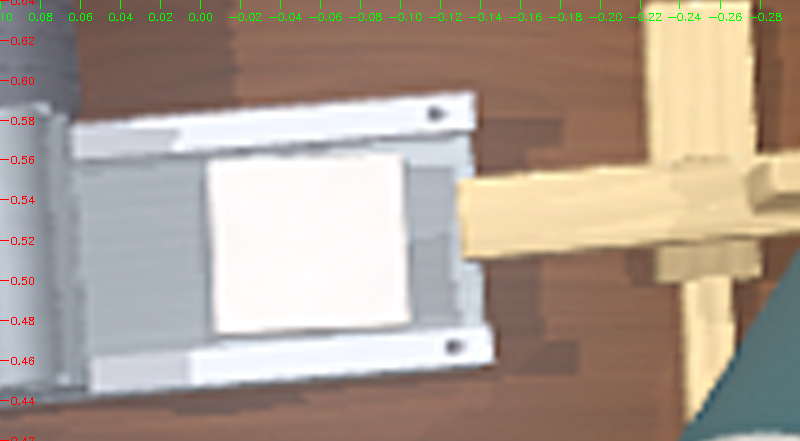

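The nose is at about (0.531,-0.130), seen in the top crop at (460,220), between the fences and about 22 mm behind the bat. Lowering so the sole hovers about 2.5 mm over the bed.

Emit:
{"method": "servo_tool", "body": {"steps": [[[0,0,-1.5],[0,0,0],-1],[[0,0,-1.5],[0,0,0],-1],[[0,0,-1],[0,0,0],-1],[[0,0,-0.5],[0,0,0],-1],[[0,0,0],[0,0,0],-1],[[0,0,0],[0,0,0],-1]]}}

```text
time_s: 10.78
eef_pos: [0.5449, -0.2994, 0.067]
eef_rot: [2.133, 2.306, 0.0]
contact_force: [-1.3, -0.6, -2.7]
gripper_width: 0.017
```

```bash
python3 - <<'E'
from h import *
from rig import spotter,cams
st,t,a=look("l3")
s=cams.snapshot("top")
for c in ("side","top"):
  for q in ["push_stick","stick_nose"]: print(c,q,[(np.round(d["xyz"],4),round(d["conf"],2)) for d in spotter.place_of(q,c)][:3])
cv2.imwrite("pics/o5.png",cv2.resize(a["img"][150:230,190:310],(720,480),interpolation=cv2.INTER_CUBIC)[:,:,::-1])
E
```

```text
10.775 [ 0.5449 -0.2994  0.067 ] [ 0.13  0.6   0.43  1.79 -0.32  0.82  0.8 ] [-1.3 -0.6 -2.7] 0.017036964422222772
tool y [0.997 0.078 0.001]
side push_stick [(array([ 0.5435, -0.2997,  0.0348]), 0.93), (array([ 0.5398, -0.5459, -0.0027]), 0.59)]
side stick_nose [(array([ 0.5357, -0.1264,  0.0435]), 0.9), (array([ 0.4446, -0.6401,  0.0108]), 0.68)]
top push_stick [(array([ 0.5391, -0.5447,  0.0061]), 0.75), (array([ 0.5455, -0.3029,  0.0356]), 0.62)]
top stick_nose [(array([ 0.4439, -0.6384,  0.0073]), 0.66), (array([ 0.5298, -0.1341,  0.0434]), 0.62)]
```

View pics/o5.png

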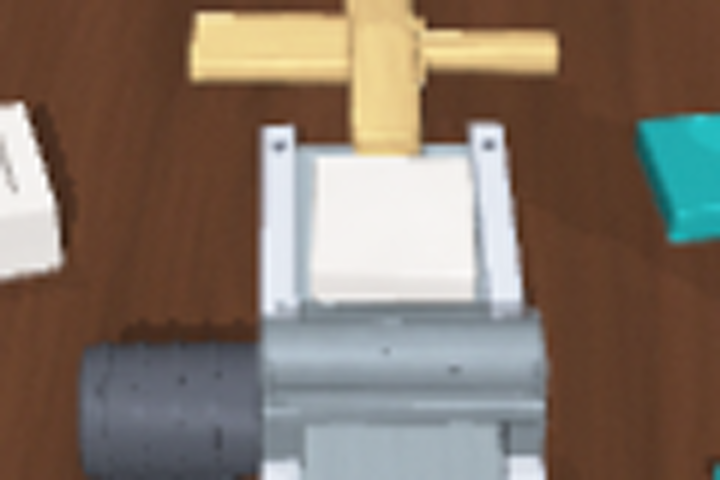

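Emit:
{"method": "servo_tool", "body": {"steps": [[[0,0,-0.2],[0,0,0],-1],[[-0.06,0.7,0],[0,0,0],-1],[[-0.08,1,0],[0,0,0],-1],[[-0.06,0.8,0],[0,0,0],-1],[[-0.08,1,0],[0,0,0],-1],[[-0.08,1,0],[0,0,0],-1],[[-0.08,1,0],[0,0,0],-1],[[-0.08,1,0],[0,0,0],-1],[[0,0,0],[0,0,0],-1]]}}

```text
time_s: 12.25
eef_pos: [0.5394, -0.2323, 0.0644]
eef_rot: [-2.13, -2.307, -0.001]
contact_force: [0.3, -0.4, -2.1]
gripper_width: 0.0171
```

```bash
python3 - <<'E'
from h import *
from rig import spotter,cams
st,t,a=look("l4")
cv2.imwrite("pics/o6.png",cv2.resize(a["img"][150:310,190:310],(450,600),interpolation=cv2.INTER_CUBIC)[:,:,::-1])
E
```

```text
12.25 [ 0.5394 -0.2323  0.0644] [ 0.03  0.55  0.42  1.88 -0.32  0.78  0.7 ] [ 0.3 -0.4 -2.1] 0.017061780185823067
tool y [ 0.997  0.08  -0.001]
```

View pics/o6.png

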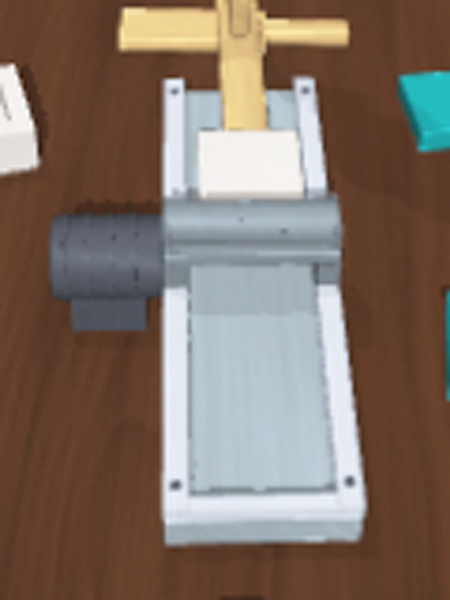

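The bat moves straight with the nose behind it (bat at (250,160), nose at (245,125) in the crop). Pushing on.

Emit:
{"method": "servo_tool", "body": {"steps": [[[-0.09,1.1,0],[0,0,0],-1],[[-0.09,1.1,0],[0,0,0],-1],[[-0.09,1.1,0],[0,0,0],-1],[[-0.09,1.1,0],[0,0,0],-1],[[-0.09,1.1,0],[0,0,0],-1],[[-0.09,1.1,0],[0,0,0],-1],[[-0.09,1.1,0],[0,0,0],-1],[[-0.09,1.1,0],[0,0,0],-1],[[-0.09,1.1,0],[0,0,0],-1],[[-0.09,1.1,0],[0,0,0],-1]]}}

```text
time_s: 13.6
eef_pos: [0.5303, -0.1234, 0.0646]
eef_rot: [2.133, 2.306, -0.0]
contact_force: [0.5, -1.7, -1.6]
gripper_width: 0.0172
```

```bash
python3 - <<'E'
from h import *
from rig import spotter,cams
st,t,a=look("l5")
cv2.imwrite("pics/o7.png",cv2.resize(a["img"][150:310,190:310],(450,600),interpolation=cv2.INTER_CUBIC)[:,:,::-1])
E
```

```text
13.6 [ 0.5303 -0.1234  0.0646] [-0.17  0.49  0.42  1.98 -0.3   0.73  0.51] [ 0.5 -1.7 -1.6] 0.017210623901395255
tool y [ 0.997  0.078 -0.   ]
```

View pics/o7.png

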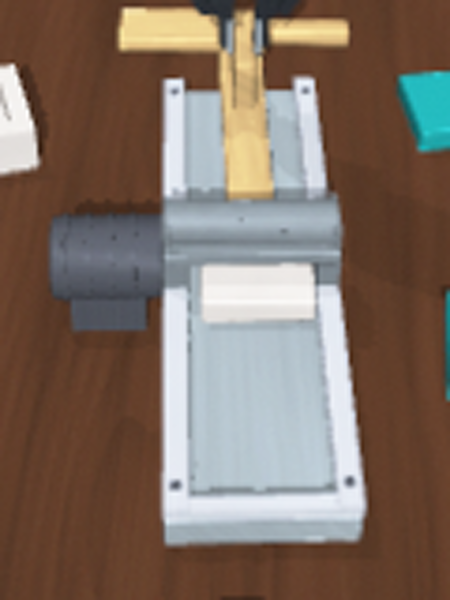

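The bat is emerging evenly on the outfeed side at (258,290). Another 10.8 cm, slowing at the end.

Emit:
{"method": "servo_tool", "body": {"steps": [[[-0.09,1.1,0],[0,0,0],-1],[[-0.1,1.2,0],[0,0,0],-1],[[-0.1,1.2,0],[0,0,0],-1],[[-0.1,1.2,0],[0,0,0],-1],[[-0.1,1.2,0],[0,0,0],-1],[[-0.1,1.2,0],[0,0,0],-1],[[-0.1,1.2,0],[0,0,0],-1],[[-0.09,1.1,0],[0,0,0],-1],[[-0.06,0.8,0],[0,0,0],-1],[[-0.05,0.6,0],[0,0,0],-1]]}}

```text
time_s: 14.95
eef_pos: [0.5215, -0.0157, 0.0646]
eef_rot: [2.133, 2.306, -0.0]
contact_force: [0.3, -1.3, -1.1]
gripper_width: 0.0175
```

```bash
python3 - <<'E'
from h import *
from rig import spotter,cams
st,t,a=look("l6")
s=cams.snapshot("top")
for c in ("side","top"):
  for q in ["bat","hood_opening"]: print(c,q,[(np.round(d["xyz"],4),round(d["conf"],2)) for d in spotter.place_of(q,c)][:3])
cv2.imwrite("pics/o8.png",cv2.resize(a["img"][150:310,190:310],(450,600),interpolation=cv2.INTER_CUBIC)[:,:,::-1])
E
```

```text
14.95 [ 0.5215 -0.0157  0.0646] [-0.37  0.46  0.42  2.04 -0.28  0.7   0.3 ] [ 0.3 -1.3 -1.1] 0.01746940278060723
tool y [ 0.997  0.078 -0.   ]
side bat [(array([ 0.3076,  0.1458, -0.0047]), 0.82), (array([0.4982, 0.2014, 0.0316]), 0.79), (array([ 0.3202, -0.1548,  0.0032]), 0.72)]
side hood_opening [(array([0.517 , 0.0899, 0.0338]), 0.77), (array([ 4.804e-01, -2.783e-01, -2.000e-04]), 0.25)]
top bat [(array([0.5003, 0.2043, 0.0302]), 0.95), (array([0.3092, 0.1465, 0.0016]), 0.8), (array([ 0.325 , -0.1591,  0.0037]), 0.59)]
top hood_opening [(array([0.5174, 0.0935, 0.0285]), 0.9)]
```

View pics/o8.png

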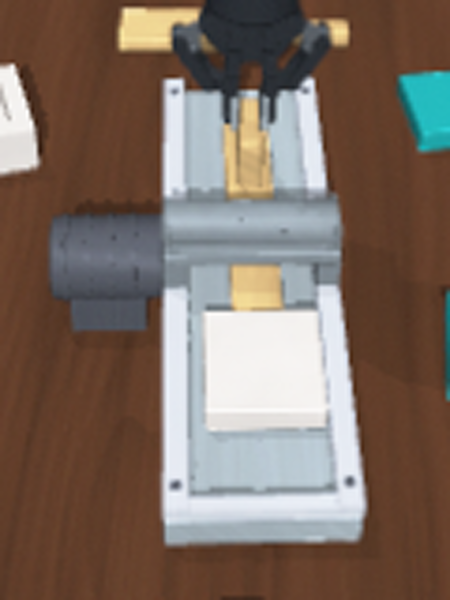

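The bat lies flat and clear on the outfeed side at (265,365); its centre is about 112 mm past the hood's middle, so its rear edge is about 32 mm beyond the hood. Drawing the stick straight back out.

Emit:
{"method": "servo_tool", "body": {"steps": [[[0.08,-1,0],[0,0,0],-1],[[0.16,-2,0],[0,0,0],-1],[[0.16,-2,0],[0,0,0],-1],[[0.16,-2,0],[0,0,0],-1],[[0.16,-2,0],[0,0,0],-1],[[0.16,-2,0],[0,0,0],-1],[[0.16,-2,0],[0,0,0],-1],[[0.16,-2,0],[0,0,0],-1],[[0.16,-2,0],[0,0,0],-1],[[0.16,-2,0],[0,0,0],-1]]}}

```text
time_s: 16.55
eef_pos: [0.5368, -0.2075, 0.0646]
eef_rot: [2.133, 2.306, -0.0]
contact_force: [-0.4, -0.5, -1.9]
gripper_width: 0.0172
```

Emit:
{"method": "servo_tool", "body": {"steps": [[[0.16,-2,0],[0,0,0],-1],[[0.16,-2,0],[0,0,0],-1],[[0.16,-2,0],[0,0,0],-1],[[0.16,-2,0],[0,0,0],-1],[[0.08,-1,0],[0,0,0],-1],[[0,0,2],[0,0,0],-1],[[0,0,3],[0,0,0],-1],[[0,0,2.5],[0,0,0],-1],[[0,0,0],[0,0,0],-1]]}}

```text
time_s: 17.68
eef_pos: [0.5459, -0.296, 0.1427]
eef_rot: [2.128, 2.304, 0.004]
contact_force: [-1.0, -1.2, -2.2]
gripper_width: 0.017
```

Emit:
{"method": "servo_tool", "body": {"steps": [[[-0.27,-1.02,0],[0,0,-0.1322],-1],[[-0.27,-1.02,0],[0,0,-0.1322],-1],[[-0.27,-1.02,0],[0,0,-0.1322],-1],[[-0.27,-1.02,0],[0,0,-0.1322],-1],[[-0.27,-1.02,0],[0,0,-0.1322],-1],[[-0.27,-1.02,0],[0,0,-0.1322],-1],[[-0.27,-1.02,0],[0,0,-0.1322],-1],[[-0.27,-1.02,0],[0,0,-0.1322],-1],[[-0.27,-1.02,0],[0,0,-0.1322],-1],[[-0.27,-1.02,0],[0,0,-0.1322],-1]]}}

```text
time_s: 18.92
eef_pos: [0.5166, -0.3972, 0.1386]
eef_rot: [-3.099, -0.505, 0.002]
contact_force: [0.2, -0.2, -2.4]
gripper_width: 0.0175
```

Emit:
{"method": "servo_tool", "body": {"steps": [[[-0.27,-1.02,0],[0,0,-0.1322],-1],[[-0.27,-1.02,0],[0,0,-0.1322],-1],[[0,0,-2],[0,0,0],-1],[[0,0,-3],[0,0,0],-1],[[0,0,-2],[0,0,0],-1],[[0,0,0],[0,0,0],-1],[[0,0,0],[0,0,0],-1]]}}

```text
time_s: 19.8
eef_pos: [0.5119, -0.4189, 0.0702]
eef_rot: [3.139, 0.099, 0.001]
contact_force: [-0.4, -0.5, -2.1]
gripper_width: 0.0173
```

```bash
python3 - <<'E'
from h import *
look("l7")
E
```

```text
19.8 [ 0.5119 -0.4189  0.0702] [ 0.1   0.75  0.79  1.7  -0.63  0.96 -0.38] [-0.4 -0.5 -2.1] 0.01728127799605774
tool y [ 0.063 -0.998  0.001]
```

View pics/l7.png

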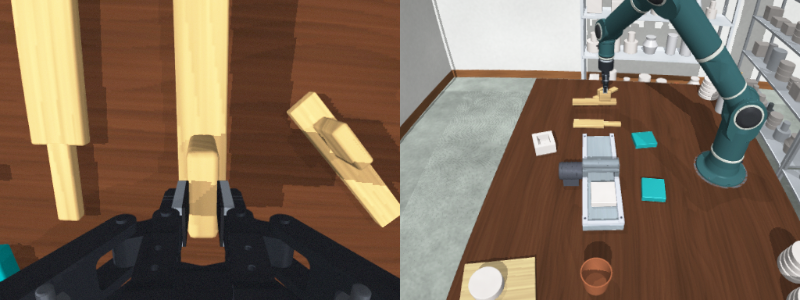

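The stick is back above its free old place, between the beater at (65,110) and the small stick at (345,160). Lowering gently to contact.

Emit:
{"method": "servo_tool", "body": {"steps": [[[0,0,-1.5],[0,0,0],-1],[[0,0,-1.3],[0,0,0],-1],[[0,0,-0.6],[0,0,0],-1],[[0,0,-0.3],[0,0,0],-1],[[0,0,0],[0,0,0],-1],[[0,0,0],[0,0,0],-1]]}}

```text
time_s: 20.65
eef_pos: [0.5117, -0.4188, 0.0328]
eef_rot: [3.14, 0.098, 0.001]
contact_force: [0.4, -0.3, -2.2]
gripper_width: 0.0172
```

Emit:
{"method": "servo_tool", "body": {"steps": [[[0,0,-0.1],[0,0,0],-1],[[0,0,0],[0,0,0],-1],[[0,0,0],[0,0,0],-1]]}}

```text
time_s: 21.02
eef_pos: [0.5117, -0.4187, 0.0322]
eef_rot: [3.14, 0.098, 0.001]
contact_force: [-2.1, 1.7, 5.7]
gripper_width: 0.0172
```

Contact (+5.7 N, the same as just after the grasp). Opening and rising.

Emit:
{"method": "servo_tool", "body": {"steps": [[[0,0,0],[0,0,0],-0.3],[[0,0,0],[0,0,0],0.2],[[0,0,0],[0,0,0],1],[[0,0,0],[0,0,0],1],[[0,0,0],[0,0,0],1],[[0,0,0],[0,0,0],1],[[0,0,0],[0,0,0],1]]}}

```text
time_s: 21.9
eef_pos: [0.5115, -0.4186, 0.0316]
eef_rot: [3.14, 0.098, -0.0]
contact_force: [0.4, -0.6, -0.1]
gripper_width: 0.0853
```

Emit:
{"method": "servo_tool", "body": {"steps": [[[0,0,1],[0,0,0],1],[[0,0,3],[0,0,0],1],[[0,0,4],[0,0,0],1],[[0,0,5],[0,0,0],1],[[0,0,5],[0,0,0],1],[[0,0,0],[0,0,0],1],[[0,0,0],[0,0,0],1]]}}

```text
time_s: 22.78
eef_pos: [0.5114, -0.4181, 0.2116]
eef_rot: [-3.139, -0.098, -0.001]
contact_force: [-0.0, 0.3, -0.2]
gripper_width: 0.0853
```

```bash
python3 - <<'E'
from h import *
from rig import spotter,cams
st,t,a=look("l8")
s=cams.snapshot("top"); cv2.imwrite("pics/top8.png",s["img"][:,:,::-1])
for c in ("side","top"):
  for q in ["push_stick","stick_nose","bat","beater","mould","pot"]: print(c,q,[(np.round(d["xyz"],3),round(d["conf"],2)) for d in spotter.place_of(q,c)][:3])
E
```

```text
22.775 [ 0.5114 -0.4181  0.2116] [ 0.03  0.6   0.9   1.6  -0.5   1.18 -0.47] [-0.   0.3 -0.2] 0.08525608805306856
tool y [ 0.062 -0.998 -0.001]
side push_stick [(array([ 0.512, -0.417, -0.   ]), 0.58), (array([ 0.541, -0.545, -0.003]), 0.51)]
side stick_nose [(array([ 0.682, -0.403,  0.008]), 0.8), (array([ 0.447, -0.641,  0.007]), 0.63)]
side bat [(array([ 0.306,  0.145, -0.005]), 0.79), (array([0.495, 0.202, 0.034]), 0.64), (array([ 0.324, -0.159, -0.001]), 0.61)]
side beater [(array([ 0.48 , -0.278,  0.004]), 0.86)]
side mould [(array([ 0.772, -0.089, -0.001]), 0.86)]
side pot [(array([ 0.511,  0.519, -0.004]), 0.67)]
top push_stick [(array([0.502, 0.206, 0.032]), 0.62), (array([ 0.51 , -0.418,  0.   ]), 0.57)]
top stick_nose [(array([ 0.682, -0.409,  0.01 ]), 0.82)]
top bat [(array([0.308, 0.146, 0.001]), 0.94), (array([ 0.478, -0.275,  0.001]), 0.41), (array([ 0.322, -0.155,  0.003]), 0.39)]
top beater [(array([ 0.479, -0.277,  0.005]), 0.69)]
top mould [(array([ 0.776, -0.093,  0.002]), 0.6), (array([ 0.478, -0.274,  0.004]), 0.18)]
top pot [(array([ 0.515,  0.518, -0.001]), 0.65)]
```

View pics/l8.png

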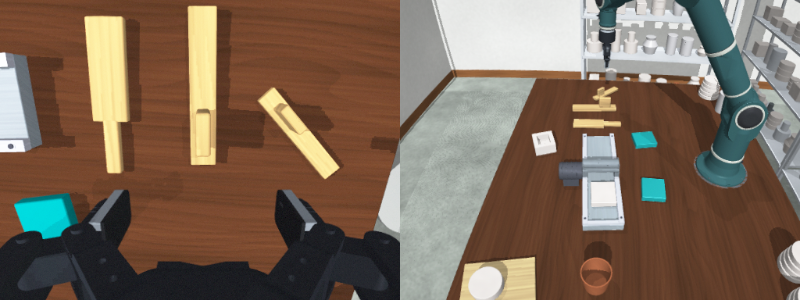

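View pics/top8.png

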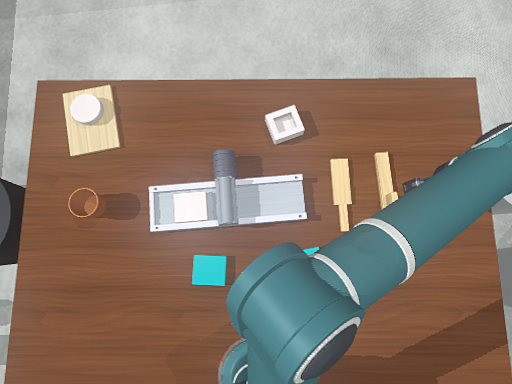

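The final pictures show the bat on the outfeed bed, clear of the hood (top (190,207), hood edge about 217). The stick lies on its sole with the grip up, seen in the wrist half at (203,130). The bystanders have not moved.

```bash
python3 -c "
from rig import manip; print(manip.sign_off())"
```

```text
the job is handed in; nothing more can be done
None
```

I pushed the bat under the hood with the larger push stick, drew the stick back out, and laid it flat on its sole with the grip up, where it had been. The job was handed in at about 23 s; no verdict was reported.

- **Bat:** it lies flat in the channel with its rear edge about 30 mm beyond the hood. The last side view put it at (0.495, 0.202, 0.034). The gripper and arm did not touch it.
- **Stick:** its origin is at about (0.511, -0.418, 0.000) and the gripper is open and well above it.
- **Bystanders:** the beater, mould and pot read within about 5 mm of where they started, which is within the networks' error.
- **Forces:** the largest tool force I read was about 6 N, while the stick was being gripped and set down.
- **Disagreement:** in the last top view the networks did not report the bat under its own name and called it "push_stick" at (0.502, 0.206, 0.032). The picture and the side view show it is the bat.

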